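Free the index plate of the shell-polishing fixture

ROBOT

A 6-joint arm with a two-finger parallel gripper is mounted at the origin on the work surface. World frame = base frame: x ahead of the robot, y to its left, z up, the work surface at z = 0. Lengths are in mm, angles in rad, forces in N, time in s.
With the tool pointing down it reaches from about 400 to 925 mm from the base axis. Payload 12.5 kg.
Tool frame: the origin (TCP) lies at the very end of the fingers, on their centre line; the grasp point (between the pads) lies 19 mm behind it; z points along the fingers, y is the line along which they close (so a half turn about z gives the same grasp; the last joint's range is limited). The gripper opens to 95 mm and grips with 3 to 60 N. Pads are 20 mm wide; open, the fingers measure 119 mm over their backs; the gripper's body (75 mm by 180 mm) begins 59 mm behind the grasp point.
Start: joints at [-1.414, 0.491, 1.559, -0, 1.092, -0.106], TCP at [162.389, -603.556, 188.661] pointing down, gripper open.
Joint ranges: [-3.1, 3.1], [-0.84, 2.19], [0.05, 2.79], [-1.13, 4.28], [0.06, 2.93], [-2.69, 2.69]. Speed limits (rad/s): [2.22, 2.22, 2.79, 3.14, 3.14, 3.14].

INTERFACE

Orientations are given as [roll, pitch, yaw] about the fixed x, y, z axes, in that order (R = Rz(yaw) Ry(pitch) Rx(roll)).
In Python, from cell import * gives the robot as it stands.
- The arm moves only by the tool jog_arm, never from a script. Its argument "targets" is a list of rows, each an object with "turn": the turn, a rotation vector about the world's x, y, z in degrees, a list of three; "slide": the shift along the world's x, y, z in mm, a list of three; "claw": the opening in per cent of the stroke, from 0 (shut) to 100 (fully open). In form: [{"turn": [wx, wy, wz], "slide": [x, y, z], "claw": claw}, ...]. A call has 1 to 5 rows; each row shifts and turns the commanded pose from where the row before left it; what a row does not reach is not made up. A row lasts 1/8 s, in which the tool goes at most 62.5 mm and 10.7 degrees, less where a joint would pass 70% of its speed; a pose out of reach is approached as far as the arm can. A call with a gripper value outside its range is refused whole. The fingers move at their own pace and stop on an object; the grip force is fixed at half the most. Time passes only in rows, so rows that do not move let the fingers close. It gives the time, the measured TCP pose, the force, the opening and the grip force at its end, in the units of the state.
- state(): the state, without advancing time (a new reading comes with each control period).
- read_camera(name): name is "side" or "top" or "wrist"; returns a dict with "frame" (480x640x3 uint8, blue, green, red), "mtx" (3x3 intrinsics, pixels), "R" (3x3) and "t" (3): a world point X has camera coordinates R X + t. Camera axes: x right, y down, z forward; pixel columns grow to the right and rows downward; lengths in mm; the calibration is good to about 2 mm. A picture is of the moment at which its call begins. There is no depth.
- job_done(): hands the job in; it is judged then, once.
Trained networks look in the newest picture that a camera, given by its name, has taken for a name from the list of things; names that differ only in an ending like _2 or _b are one class to them, and where a whole thing is asked for, a point or a joint stands for the part that bears it (a point fixed in the world has none). Each returns a list of dicts, best first, with "conf" (0 to 1); they miss things now and then, are a little off and sometimes report something else, mostly with a low value. They report only what shows in the picture. A call takes as long as a camera call. They do not tell look-alikes from the thing itself.
- look_for(query, camera): "xy" ([column, row] in pixels, amid what is visible of it).
The state is a dict: "t": time; "joints": joint angles; "qvel": joint speeds; "tau": joint torques, N m; "eef_pos": TCP position; "tcp_rot": TCP orientation; "ft_force": force on the tool from outside, world axes, zero at the start; "moment": the same for the moment, N m; "opening": opening from 0.0 (shut) to 1.0 (fully open); "grip_force": force on a finger pad.
Only numpy, scipy, OpenCV 4.12 (cv2) and the standard library are available. Lean on these libraries where they do the work, as an engineer would, in place of code of your own. Each camera call takes 0.05 s, during which the arm holds its last target. There are 200 camera calls.

TASK

Free the index plate of the shell-polishing fixture: lift the brass stop collar up off its post, set it down flat in the shallow round wooden dish (do not drop it) and let go of it, then grip the sprung index plunger and pull it fully back out of the plate. Finish while still holding the plunger pulled back against its spring, and do not disturb the loose things lying about on the bench.

Things in the scene. Friction and masses are not known exactly. Their poses are not given: they have to be found in the camera images.
- fixture: Steel indexing fixture bolted to the bench; it does not move. Base plate 240 x 120 x 12 mm. Origin on the bench under the plunger bracket; z up; its x axis lies along the plunger, and -x is the direction in which the plunger is pulled (roughly towards the robot). In its frame, mm: round index plate (diameter 110, shell blank on top, up to z 105) centred at x 75; bracket at x -14 to 8, 34 wide, top at z 89; plunger axis at y 0, z 75; post with the collar at x -85.
- post_top (a point): Centre of the top of the fixture's upright steel post, 98 mm above the bench. The post has diameter 12 and rises 38 mm above the shoulder (22 mm square, top at height 60 mm) on which the collar rests. A collar on the post stands behind the plunger's end flange and blocks the pull after at most 7 mm.
- collar: Brass ring, outer diameter 44, bore 16, height 30 mm, about 0.33 kg, loose. Origin at the centre of its underside, z along its bore. It starts on the post, underside at height 60 mm, and must rise at least 40 mm to come off. The plunger's flange (diameter 28) is about 3 mm from it on the fixture's +x side; its two sides along the fixture's y are free for the fingers.
- collar_mid (a point): Centre of the brass collar, 15 mm above its underside.
- dish: Shallow round wooden dish, outer diameter 160 at its rim, 18 high, wall 4, inner floor 6 mm above the bench and about 144 mm across; fixed to the bench. Origin at the centre of its underside, z up. It stands to the left or to the right of the fixture.
- plunger_grip (a point): Middle of the plunger's grip sleeve (it moves with the plunger), 75 mm above the bench; axes as the fixture's. The sleeve is a level steel cylinder, diameter 16, 32 mm long along the fixture's x, with a flange of diameter 28 and 6 mm thick on its -x end (16 to 22 mm from this point), against which fingers can pull. The bracket's face is 24 mm away on the +x side. Pinch it from above with the fingers on its two y sides.
- plunger (a joint): Pull of the plunger, m: 0 with the pin seated in the index plate, 0.016 fully back at its stop; it grows as the plunger moves along the fixture's -x. The spring pulls it home with 6 N at 0, rising to about 12.5 N at 0.016; let go, it snaps back. The pin's nose is 8 mm deep in its hole.
- bucket: Small wooden bucket, diameter about 110, 75 high (mm); a loose bystander, leave it where it is. Origin at its underside.
- pebble: Grey-brown polishing pebble, diameter 52, 29 high (mm); a loose bystander, leave it where it is. Origin at its underside.
- inkdish: Small dark blue ceramic saucer, diameter 56, 18 high (mm); a loose bystander, leave it where it is. Origin at its underside.
- shell: Loose mother-of-pearl blank, diameter 60, 11 high (mm); a loose bystander, leave it where it is. Origin at its underside.
- charcoal: Black charcoal block, 70 x 30 x 28 high (mm); a loose bystander, leave it where it is. Origin at its underside.
- brush: Brush lying flat, about 200 long (mm); a loose bystander, leave it where it is. Origin at its underside.
- spoon: Wooden spoon lying flat, about 200 long (mm); a loose bystander, leave it where it is. Origin at its underside.
Things that resemble listed ones, but are neither listed nor needed, are in the scene too. Several things have the shape of the dish; the one meant has the colours described above. Of the things shaped like the collar, the brass one is meant.

How it is judged (in metres and radians):
On the way, in this order (a step that is already met when the one before it is completed fails the run):
1. the collar is off the post, lying flat on the dish's floor and let go (horizontal distance between collar_mid and dish below 0.056 m and z of collar_mid in the frame of dish between 0.014 and 0.025 m and angle between the z axis of collar and the z axis of dish, either way round below 0.15 rad and linear speed of collar below 0.03 m/s and contact force between the fingers and collar below 0.1 N), for 0.3 s.
2. the plunger is pulled back in the gripper's fingers (value of joint plunger above 0.013 m and contact force between the fingers and plunger above 4 N), for 0.2 s.
At the end, for the whole second after the job is handed in: The program ends holding: the plunger is pulled back more than 13 of its 16 mm, the fingers bearing on it with more than 4 N, while the collar lies flat (within 0.15 rad) and still on the floor of the dish, untouched by the fingers (all of step 1 and all of step 2); the arm keeps its last pose, push and grip.
It fails at once if the collar is dropped or thrown (faster than 0.6 m/s with no finger on it) (linear speed of collar above 0.6 m/s and contact force between the fingers and collar below 0.1 N).
It fails at once if one of the loose things on the bench is shifted by more than 40 mm (distance of any of bucket, pebble, inkdish, shell, charcoal, brush, spoon from where it was at the start of the episode above 0.04 m).
It also fails if it takes over 54 s, if anything falls off the work surface, if the arm or the gripper's body presses on something with over 40 N, if the wrist force passes 120 N, or if a joint passes its speed limit or range.

## Working session

There is one attempt and no reset: what is moved stays moved. The work goes in short steps, Python scripts to look and compute and a tool call to move; the robot and the scene stay as the last step left them, time stands still between calls to the robot, and variables do not carry over. Pictures are saved under pics/ and viewed, at most 10 in all, crops included, and the job is handed in when it is done.

Besides the shell and the picture viewer there is one more tool, called after "Emit:" by a JSON object that holds its "fn" and its "kwargs", one argument or row to a line. jog_arm: Moves the arm, as the interface text tells. Its arguments: {"type":"object","properties":{"targets":{"type":"array","items":{"type":"object","properties":{"turn":{"type":"array","items":{"type":"number"}},"slide":{"type":"array","items":{"type":"number"}},"claw":{"type":"number"}}}}},"required":["targets"]}

```bash
mkdir -p pics
cat > h.py <<'E'
from cell import *
import numpy as np, cv2
def ray(c,uv):
    K,R,t=[np.array(c[k],float) for k in("mtx","R","t")]
    t=t.ravel(); d=R.T@np.linalg.solve(K,[uv[0],uv[1],1.]); return -R.T@t,d
def atz(c,uv,z):
    o,d=ray(c,uv); return o+d*(z-o[2])/d[2]
def proj(c,X):
    K,R,t=[np.array(c[k],float) for k in("mtx","R","t")]
    p=K@(R@np.array(X,float)+t.ravel()); return p[:2]/p[2]
E
python3 - <<'E'
from h import *
for n in("top","side"):
    c=read_camera(n); cv2.imwrite(f"pics/{n}0.png",c["frame"]); print(n,ray(c,(320,240)))
    for q,z in(("collar",75),("dish",10),("plunger_grip",75),("post_top",98),("fixture",6)):
        for r in look_for(q,n)[:4]:
            print(q,round(r["conf"],2),np.round(r["xy"]),np.round(atz(c,r["xy"],z)))
print(state())
E
```

```text
top (array([ 247.36318921,  -14.2614362 , 1428.47508277]), array([ 0.20000133,  0.01736552, -0.97966516]))
collar 0.86 [329. 236.] [532. -11.  75.]
collar 0.61 [345. 284.] [420. -46.  75.]
dish 0.88 [487. 317.] [ 345. -380.   10.]
post_top 0.91 [322. 201.] [611.   3.  98.]
post_top 0.28 [124. 247.] [510. 458.  98.]
fixture 0.66 [327. 203.] [631.  -8.   6.]
side (array([-128.35566787,  579.37893513, 1066.38786969]), array([ 0.47472053, -0.42707082, -0.7698342 ]))
collar 0.71 [320. 224.] [530. -10.  75.]
dish 0.77 [475. 226.] [ 251. -420.   10.]
dish 0.74 [388. 203.] [ 499. -283.   10.]
dish 0.61 [326. 296.] [359. 113.  10.]
plunger_grip 0.43 [310. 211.] [588. -22.  75.]
plunger_grip 0.21 [328. 298.] [322. 140.  75.]
post_top 0.83 [290. 218.] [588.  57.  98.]
fixture 0.67 [294. 218.] [649.  -4.   6.]
{'t': 0.6, 'joints': array([-1.41364185e+00,  4.90903021e-01,  1.55887158e+00, -4.66247546e-06,
        1.09166518e+00, -1.05588162e-01]), 'qvel': array([ 2.26631479e-05,  6.75512533e-04,  3.03717646e-04, -7.55016794e-04,
        5.37775004e-04, -1.33911238e-03]), 'tau': array([-4.34548228e-04, -6.12211347e+01, -2.58359885e+01,  6.92452700e-02,
        4.45170281e-02, -5.58797979e-06]), 'eef_pos': array([ 162.36622488, -603.58782174,  188.66886909]), 'tcp_rot': array([3.14144107e+00, 2.02263850e-05, 2.62744789e-01]), 'ft_force': array([-0.04737908, -0.31142494,  0.65546578]), 'moment': array([ 0.0275983 , -0.02769546, -0.01554163]), 'grip_force': 0.0, 'opening': 0.9984353687526263}
```

View pics/top0.png

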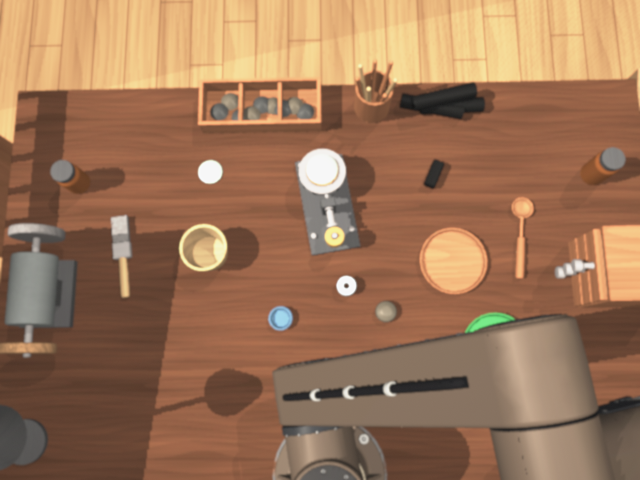

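View pics/side0.png

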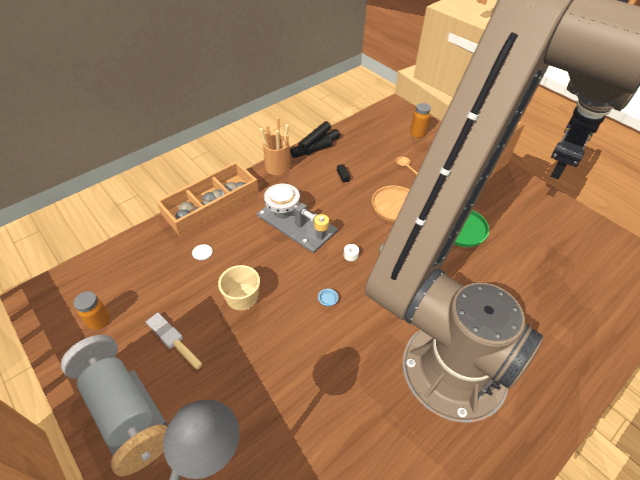

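The top view shows a brass collar at (334,236) on the post. A white ring at (346,286) looks like it. The wooden dish is at (453,261), with a green dish at (492,322) as its look-alike. I choose the brass ring and the wooden dish, and check them in a close crop.

Run:
```python
from h import *
c=read_camera("top"); im=c["frame"]
cr=im[140:300,290:500]; cv2.imwrite("pics/crop.png",cv2.resize(cr,None,fx=3.8,fy=3.75,interpolation=cv2.INTER_CUBIC))
hsv=cv2.cvtColor(im,cv2.COLOR_BGR2HSV)
m=cv2.inRange(hsv,(22,110,120),(34,255,255)); m[:215]=0;m[260:]=0;m[:,:310]=0;m[:,360:]=0
v,u=np.nonzero(m); print("brass",len(u),u.mean(),v.mean(),u.min(),u.max(),v.min(),v.max(),atz(c,(u.mean(),v.mean()),88))
print("plate",atz(c,(322,171),95)); print("dish",atz(c,(453.5,261),18))
# side
s=read_camera("side");
for z in(75,88): print("side collar",atz(s,(321,223),z))
```

```text
brass 29 336.17241379310343 238.68965517241378 326 343 227 244 [523.48593626 -27.66002189  88.        ]
plate [684.0699317    2.68099382  95.        ]
dish [ 478.87607499 -307.68721497   18.        ]
side collar [530.79989134 -15.66606443  75.        ]
side collar [522.15643046  -7.86328085  88.        ]
```

View pics/crop.png

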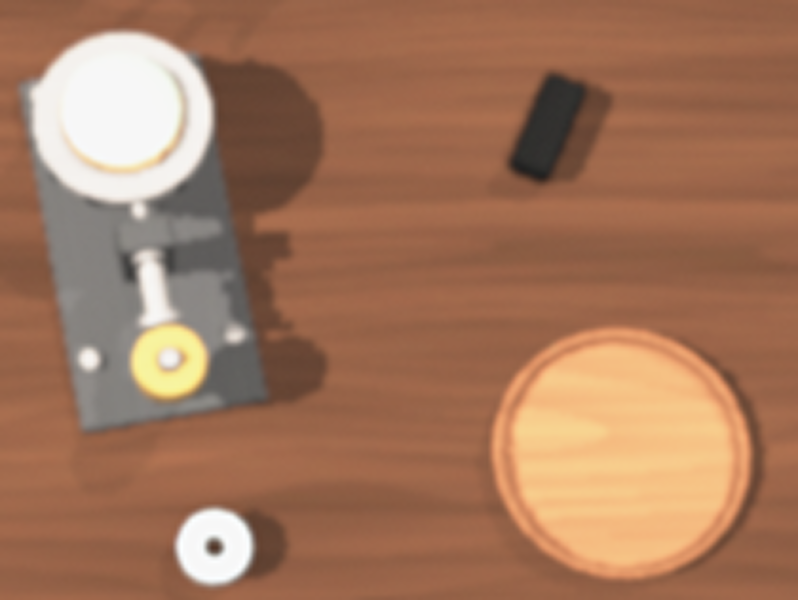

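The crop confirms it: brass collar centred at crop (169,361), which is top pixel (334.6,236.3), and wooden dish rim at crop (621,453), which is (453.4,260.8). Next I compute the positions and the fixture yaw.

Run:
```python
from h import *
c=read_camera("top"); s=read_camera("side")
f=lambda u,v:(290+u/3.8,140+v/3.75)
P=lambda u,v,z:atz(c,f(u,v),z)
print("collar",P(169.5,361,90),"post",P(170,358,98),"dish",P(621,453,18))
a,b,d,e=P(22,85,12),P(82,430,12),P(200,55,12),P(268,400,12)
for p,q in((a,b),(d,e)): w=p-q; print("yaw",np.degrees(np.arctan2(w[1],w[0])))
w=e-b; print("yaw",np.degrees(np.arctan2(w[0],-w[1])), "front mid",(b+e)/2)
for z in (85,95,105):
  w=P(123,117,z)-P(169.5,361,90); print(z,np.hypot(*w[:2]),np.degrees(np.arctan2(w[1],w[0])))
col=P(169.5,361,90); print("collar in side img",proj(s,col))
cr=s["frame"][170:260,240:420]; cv2.imwrite("pics/crs.png",cv2.resize(cr,None,fx=4.4,fy=4.4,interpolation=cv2.INTER_CUBIC))
```

```text
collar [528.8065464  -24.14633572  90.        ] post [528.983502   -24.41903394  98.        ] dish [ 479.36309786 -307.52620941   18.        ]
yaw 9.0395336894116
yaw 9.360640932325925
yaw 8.514918588323226 front mid [509.61565629 -27.65153221  12.        ]
85 160.17036754965943 9.375857239552483
95 156.92378543173092 9.526970227684275
105 153.67834098814177 9.684466886717788
collar in side img [323.71750918 218.62623811]
```

View pics/crs.png

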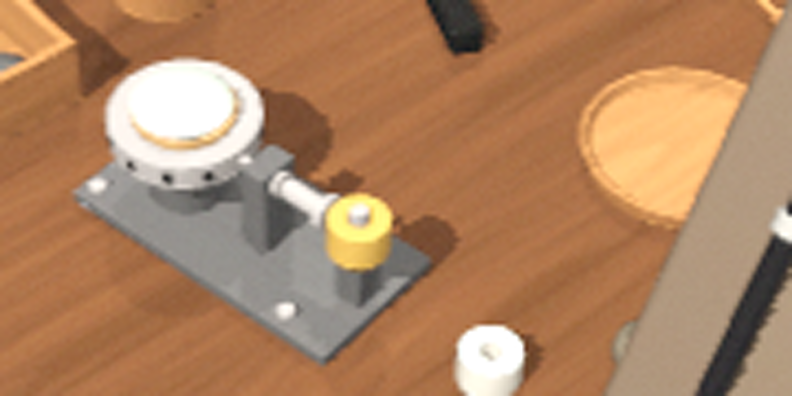

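The side crop confirms the brass collar on its post at crop (359,214), the plunger behind it, and the white ring as a separate thing at (490,360). Moving above the collar.

Emit:
{"fn": "jog_arm", "kwargs": {
  "targets": [
    {"turn":[0,0,-1],"slide":[30,48,2],"claw":100},
    {"turn":[0,0,-1],"slide":[30,48,2],"claw":100},
    {"turn":[0,0,-1],"slide":[30,48,2],"claw":100},
    {"turn":[0,0,-1],"slide":[30,48,2],"claw":100},
    {"turn":[0,0,-1],"slide":[30,48,2],"claw":100}
  ]
}}

```text
t: 1.42
eef_pos: [313.1, -362.0, 198.9]
tcp_rot: [3.141, -0.0, 0.175]
ft_force: [1.4, -0.2, 0.1]
opening: 1.003
grip_force: 0.0
```

Emit:
{"fn": "jog_arm", "kwargs": {
  "targets": [
    {"turn":[0,0,-0.7],"slide":[30,48,2],"claw":100},
    {"turn":[0,0,0],"slide":[30,48,2],"claw":100},
    {"turn":[0,0,0],"slide":[30,48,2],"claw":100},
    {"turn":[0,0,0],"slide":[30,48,2],"claw":100},
    {"turn":[0,0,0],"slide":[30,48,2],"claw":100}
  ]
}}

```text
t: 2.05
eef_pos: [463.2, -121.9, 209.0]
tcp_rot: [3.141, -0.001, 0.163]
ft_force: [1.4, -0.8, -0.5]
opening: 1.001
grip_force: 0.0
```

Emit:
{"fn": "jog_arm", "kwargs": {
  "targets": [
    {"turn":[0,0,0],"slide":[30,48,0],"claw":100},
    {"turn":[0,0,0],"slide":[30,48,0],"claw":100},
    {"turn":[0,0,0],"slide":[0,0,0],"claw":100}
  ]
}}

```text
t: 2.42
eef_pos: [523.6, -24.7, 208.5]
tcp_rot: [-3.141, -0.0, 0.168]
ft_force: [0.2, -0.5, 0.3]
opening: 1.001
grip_force: 0.0
```

Run:
```python
from h import *
s=state(); print(s["t"],s["eef_pos"],np.degrees(s["tcp_rot"]),s["joints"])
c=read_camera("wrist"); cv2.imwrite("pics/w1.png",c["frame"]); print(ray(c,(320,240)))
for q,z in(("collar",75),("post_top",98),("plunger_grip",75)):
    for r in look_for(q,"wrist")[:3]: print(q,round(r["conf"],2),np.round(r["xy"]),np.round(atz(c,r["xy"],z)))
print(proj(c,(529,-24,90)))
```

```text
2.425 [523.57412062 -24.73549047 208.45967101] [-1.79994228e+02 -1.74121637e-02  9.60150132e+00] [-1.73380052e-01  3.26187714e-01  1.77843484e+00  2.28363419e-04
  1.03671739e+00  1.22972223e+00]
(array([603.73069557, -10.87081773, 405.36770392]), array([-0.27578288, -0.03345231, -0.96077888]))
collar 0.91 [322. 202.] [540. -19.  75.]
collar 0.88 [333. 305.] [453. -43.  75.]
post_top 0.73 [321.  98.] [617.  -5.  98.]
plunger_grip 0.96 [323. 150.] [581. -13.  75.]
[326.06058849 221.24532589]
```

View pics/w1.png

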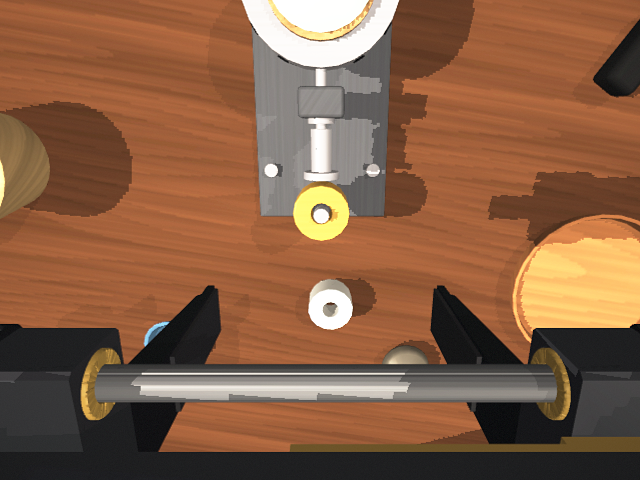

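The wrist view shows the brass collar top at (321,212), the plunger sleeve at (322,150) and the bracket top at (321,101). The white ring at (330,304) is the look-alike, and the wooden dish is at the right edge.

Run:
```python
from h import *
c=read_camera("wrist"); A=lambda u,v,z:atz(c,(u,v),z)
print("collar",A(321,212,90),"post",A(321.5,214,98),"bracket",A(321,86,89),A(321,117,89),"flange",A(321,177,89))
for p,q in((A(253.5,40,12),A(262,215,12)),(A(391.5,40,12),A(386,215,12)),(A(321,86,89),A(321,212,90))):
    w=p-q; print(np.degrees(np.arctan2(w[1],w[0])))
im=c["frame"]; hsv=cv2.cvtColor(im,cv2.COLOR_BGR2HSV)
m=cv2.inRange(hsv,(20,100,90),(35,255,255)); m[:160]=0;m[260:]=0;m[:,:270]=0;m[:,370:]=0
v,u=np.nonzero(m);print(u.min(),u.max(),v.min(),v.max())
p=[proj(c,(529+22*np.cos(a),-21+22*np.sin(a),z)) for a in np.linspace(0,6.28,60) for z in(60,90)]; print(np.min(p,0),np.max(p,0))
```

```text
collar [533.87204273 -22.58874424  90.        ] post [534.14540484 -23.01118158  98.        ] bracket [624.17147961  -7.90420146  89.        ] [603.30308137 -11.29540467  89.        ] flange [560.37708031 -18.27106188  89.        ]
9.60976184980585
10.04915020829579
9.236614616712226
289 344 183 237
[289.67545445 183.75175915] [346.27701554 244.81822871]
```

Emit:
{"fn": "jog_arm", "kwargs": {
  "targets": [
    {"turn":[0,0,0],"slide":[4.5,1,-40],"claw":100},
    {"turn":[0,0,0],"slide":[4,0.5,-35],"claw":100},
    {"turn":[0,0,0],"slide":[0,0,-20],"claw":100},
    {"turn":[0,0,0],"slide":[0,0,0],"claw":100}
  ]
}}

```text
t: 3.18
eef_pos: [530.0, -26.9, 112.8]
tcp_rot: [-3.141, 0.002, 0.162]
ft_force: [1.1, -0.1, 0.1]
opening: 0.999
grip_force: 0.0
```

Run:
```python
from h import *
c=read_camera("wrist"); cv2.imwrite("pics/w2.png",c["frame"])
s=state();T=s["eef_pos"]; print(T, proj(c,T+[0,0,-24]), proj(c,(532,-23,90)))
```

```text
[530.68253046 -26.88337985 113.8329044 ] [325.98322621 269.26309485] [319.52972818 266.12594555]
```

View pics/w2.png

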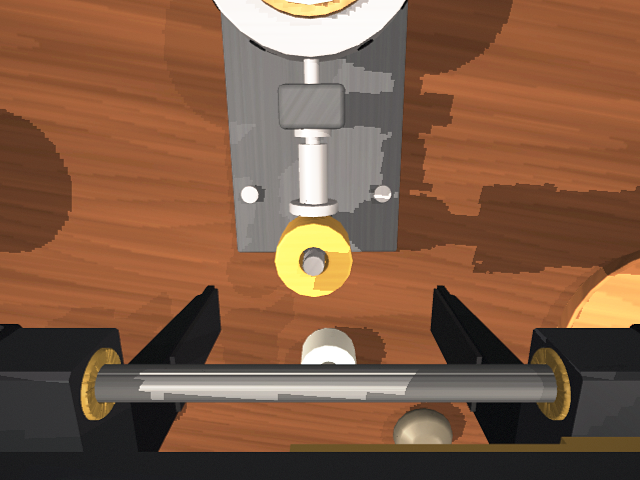

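The collar top is at (314,259). The finger midline is near column 326, so the collar lies to the +y side and slightly +x.

Run:
```python
from h import *
c=read_camera("wrist"); s=state(); T=s["eef_pos"]; print(T,np.degrees(s["tcp_rot"]),s["joints"])
for u,v,z in((314,258.5,90),(314,261,98),(312,106,89),(313,178,83)):
    P=atz(c,(u,v),z); print(P, P-T)
for p,q in((atz(c,(221,20),12),atz(c,(238.5,250),12)),(atz(c,(407,20),12),atz(c,(397,250),12))):
    w=p-q; print(np.degrees(np.arctan2(w[1],w[0])))
```

```text
[531.07717105 -26.80241675 114.41770963] [ 1.79977965e+02 -3.91462355e-02  9.29253251e+00] [-1.74596940e-01  4.52580130e-01  1.86987292e+00 -1.87935325e-04
  8.18367679e-01  1.23414261e+00]
[536.2824224  -19.21572106  90.        ] [  5.20525134   7.58669568 -24.41770963]
[537.58512644 -19.22780945  98.        ] [  6.50795539   7.5746073  -16.41770963]
[616.22305414  -5.61881368  89.        ] [ 85.14588308  21.18360306 -25.41770963]
[579.60495424 -11.67521457  83.        ] [ 48.52778319  15.12720218 -31.41770963]
10.075528216360592
9.842056094490372
```

Emit:
{"fn": "jog_arm", "kwargs": {
  "targets": [
    {"turn":[0,0,0.5],"slide":[3,4,-10],"claw":100},
    {"turn":[0,0,0],"slide":[2,3,-10],"claw":100},
    {"turn":[0,0,0],"slide":[0,0,0],"claw":100},
    {"turn":[0,0,0],"slide":[0,0,0],"claw":100}
  ]
}}

```text
t: 3.78
eef_pos: [535.9, -19.0, 93.7]
tcp_rot: [3.142, 0.0, 0.172]
ft_force: [-0.1, 0.7, 1.1]
opening: 0.996
grip_force: 0.0
```

```bash
cat > m.py <<'E'
from h import *
c=read_camera("wrist"); s=state(); T=s["eef_pos"]; print(s["t"],T,np.degrees(s["tcp_rot"]),s["ft_force"])
im=c["frame"]; hsv=cv2.cvtColor(im,cv2.COLOR_BGR2HSV)
m=cv2.inRange(hsv,(20,100,90),(35,255,255)); m[:200]=0;m[340:]=0;m[:,:240]=0;m[:,400:]=0
m=cv2.morphologyEx(m,cv2.MORPH_OPEN,np.ones((5,5)))
n=cv2.findNonZero(m); x,y,w,h=cv2.boundingRect(n); print("box",x,x+w,y,y+h)
# top circle: bottom of outline = -x edge of top rim
b=atz(c,(x+w/2,y+h),90); yaw=np.radians(9.6); C=b+22*np.array([np.cos(yaw),np.sin(yaw),0]); print("collar",C,C-T)
E
python3 m.py
```

```text
3.825 [535.94791005 -19.02366542  93.77330692] [ 1.79992425e+02 -4.65413194e-03  9.86337403e+00] [-0.21330949 -0.11396921 -0.1423861 ]
box 294 357 247 324
collar [534.62938635 -19.11042642  90.        ] [-1.3185237  -0.086761   -3.77330692]
```

Emit:
{"fn": "jog_arm", "kwargs": {
  "targets": [
    {"turn":[0,0,0],"slide":[-0.5,0,-15],"claw":100},
    {"turn":[0,0,0],"slide":[0,0,-14.5],"claw":100},
    {"turn":[0,0,0],"slide":[0,0,0],"claw":70},
    {"turn":[0,0,0],"slide":[0,0,0],"claw":55},
    {"turn":[0,0,0],"slide":[0,0,0],"claw":50}
  ]
}}

```text
t: 4.45
eef_pos: [535.6, -19.1, 64.4]
tcp_rot: [3.141, -0.001, 0.172]
ft_force: [0.3, -1.6, -0.1]
opening: 0.743
grip_force: 0.0
```

Emit:
{"fn": "jog_arm", "kwargs": {
  "targets": [
    {"turn":[0,0,0],"slide":[0,0,0],"claw":40},
    {"turn":[0,0,0],"slide":[0,0,0],"claw":40},
    {"turn":[0,0,0],"slide":[0,0,0],"claw":40}
  ]
}}

```text
t: 4.82
eef_pos: [535.4, -19.1, 64.3]
tcp_rot: [3.141, -0.0, 0.172]
ft_force: [-0.4, -0.3, 1.0]
opening: 0.434
grip_force: 0.6
```

Emit:
{"fn": "jog_arm", "kwargs": {
  "targets": [
    {"turn":[0,0,0],"slide":[0,0,0],"claw":20},
    {"turn":[0,0,0],"slide":[0,0,0],"claw":20},
    {"turn":[0,0,0],"slide":[0,0,0],"claw":20}
  ]
}}

```text
t: 5.2
eef_pos: [535.4, -18.9, 64.3]
tcp_rot: [-3.141, -0.0, 0.172]
ft_force: [-0.1, 3.3, 4.4]
opening: 0.209
grip_force: 1.9
```

```bash
python3 m.py
python3 - <<'E'
from h import *
c=read_camera("wrist"); cv2.imwrite("pics/w3.png",c["frame"])
E
```

```text
5.25 [535.4380816  -18.84784442  64.3014352 ] [-1.79994591e+02 -1.09343505e-02  9.85431794e+00] [-0.93368625  2.69260937  4.29224798]
box 282 301 275 296
collar [560.25640871   0.98878164  90.        ] [24.81832711 19.83662606 25.6985648 ]
```

View pics/w3.png

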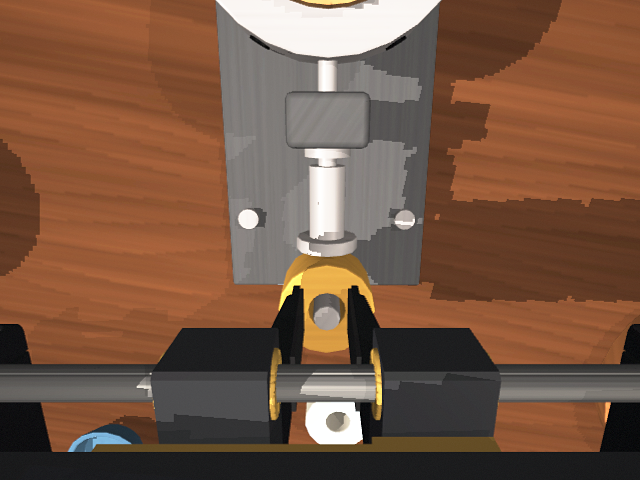

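The fingers closed to 20% without a firm grip. In the image the fingertips at (298,290) and (355,290) overlap the collar. I need to find their real position relative to it.

Run:
```python
from h import *
c=read_camera("wrist"); s=state(); T=s["eef_pos"]; print(s["opening"],s["grip_force"],s["joints"])
y=np.radians(9.85); X=np.array([np.cos(y),np.sin(y),0]); Y=np.array([-np.sin(y),np.cos(y),0])
for dz in(0,19,40,60):
  for sx in(-10,10): print("tool",dz,sx,[proj(c,T+X*sx+Y*k+[0,0,dz]).round() for k in(-10,10)])
for z in(60,90):
  p=np.array([proj(c,[T[0],T[1],z]+22*(np.cos(a)*X+np.sin(a)*Y)) for a in np.linspace(0,6.28,60)]); print("collar if centred",z,p.min(0),p.max(0))
o,d=ray(c,(320,240)); print(o-T,d)
print("post if centred",proj(c,(T[0],T[1],98)))
# triangulate post/bracket vs three cams
for n,uv in(("top",None),("side",None)):
  k=read_camera(n); print(n,proj(k,T),proj(k,(T[0],T[1],90))); cv2.imwrite(f"pics/{n}3.png",k["frame"])
k=read_camera("side"); u,v=map(int,proj(k,T)); cv2.imwrite("pics/s3.png",cv2.resize(k["frame"][v-60:v+60,u-80:u+80],None,fx=5,fy=5,interpolation=cv2.INTER_CUBIC)); print(u,v)
```

```text
0.20046002559694978 2.57180864363022 [-1.58588718e-01  5.31351776e-01  1.90293811e+00  2.93592797e-04
  7.07197813e-01  1.23998248e+00]
tool 0 -10 [array([345., 304.]), array([306., 304.])]
tool 0 10 [array([346., 268.]), array([306., 268.])]
tool 19 -10 [array([347., 321.]), array([305., 321.])]
tool 19 10 [array([348., 282.]), array([304., 282.])]
tool 40 -10 [array([349., 344.]), array([302., 344.])]
tool 40 10 [array([350., 301.]), array([302., 301.])]
tool 60 -10 [array([352., 372.]), array([299., 372.])]
tool 60 10 [array([353., 324.]), array([299., 324.])]
collar if centred 60 [283.58422146 242.40676679] [368.17675012 321.24829601]
collar if centred 90 [277.12243074 261.91538624] [374.7209373  351.17907128]
[ 80.14263209  14.2051717  196.8703036 ] [-0.27574096 -0.03470114 -0.96074662]
post if centred [325.92108714 316.12212468]
top [332.24326146 235.80239662] [332.24229536 233.49072513]
side [320.72442866 223.99384693] [320.89389268 218.20721681]
320 223
```

View pics/s3.png

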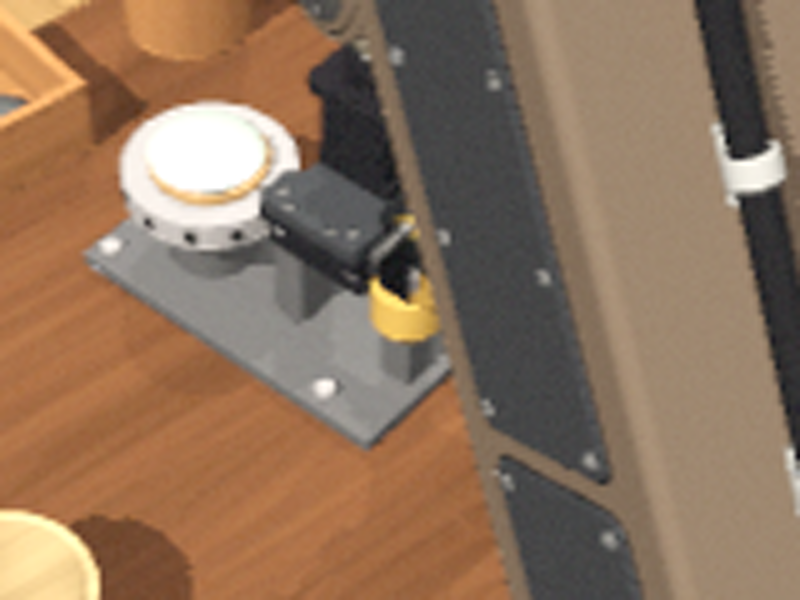

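The fingertips sit at about the collar's top (z≈90) while the reported TCP is z=64, so the real tips look about 25 mm higher than reported. I'll check by touch with a small press down.

Emit:
{"fn": "jog_arm", "kwargs": {
  "targets": [
    {"turn":[0,0,0],"slide":[0,0,3],"claw":20},
    {"turn":[0,0,0],"slide":[0,0,0],"claw":20},
    {"turn":[0,0,0],"slide":[0,0,0],"claw":20}
  ]
}}

```text
t: 5.88
eef_pos: [535.3, -19.2, 67.1]
tcp_rot: [3.141, 0.0, 0.172]
ft_force: [-0.2, 0.4, 0.9]
opening: 0.199
grip_force: 0.0
```

Emit:
{"fn": "jog_arm", "kwargs": {
  "targets": [
    {"turn":[0,0,0],"slide":[0,0,-2],"claw":20},
    {"turn":[0,0,0],"slide":[0,0,0],"claw":20}
  ]
}}

```text
t: 6.12
eef_pos: [535.3, -19.1, 64.9]
tcp_rot: [-3.142, 0.0, 0.172]
ft_force: [-0.3, -0.6, -0.3]
opening: 0.201
grip_force: 0.0
```

Emit:
{"fn": "jog_arm", "kwargs": {
  "targets": [
    {"turn":[0,0,0],"slide":[0,0,-1],"claw":20},
    {"turn":[0,0,0],"slide":[0,0,0],"claw":20}
  ]
}}

```text
t: 6.38
eef_pos: [535.4, -19.1, 64.3]
tcp_rot: [3.141, -0.0, 0.172]
ft_force: [-1.3, -0.3, 3.1]
opening: 0.2
grip_force: 1.5
```

Emit:
{"fn": "jog_arm", "kwargs": {
  "targets": [
    {"turn":[0,0,0],"slide":[0,0,-1],"claw":20},
    {"turn":[0,0,0],"slide":[0,0,0],"claw":20}
  ]
}}

```text
t: 6.62
eef_pos: [535.6, -19.1, 64.2]
tcp_rot: [3.141, -0.001, 0.172]
ft_force: [-3.8, 0.6, 15.3]
opening: 0.2
grip_force: 7.5
```

Contact is at reported z=64.5, so the real tips are reported z + 25.6. I'll raise, open, and go down to a reported z of about 39.

Emit:
{"fn": "jog_arm", "kwargs": {
  "targets": [
    {"turn":[0,0,0],"slide":[0,0,6],"claw":20},
    {"turn":[0,0,0],"slide":[2,0,0],"claw":90},
    {"turn":[0,0,0],"slide":[0,0,0],"claw":90},
    {"turn":[0,0,0],"slide":[0,0,0],"claw":90},
    {"turn":[0,0,0],"slide":[0,0,0],"claw":90}
  ]
}}

```text
t: 7.25
eef_pos: [537.3, -19.0, 69.0]
tcp_rot: [-3.142, 0.0, 0.172]
ft_force: [-0.1, 0.7, 0.1]
opening: 0.562
grip_force: 0.0
```

Emit:
{"fn": "jog_arm", "kwargs": {
  "targets": [
    {"turn":[0,0,0],"slide":[0,0,0],"claw":90},
    {"turn":[0,0,0],"slide":[0,0,0],"claw":90}
  ]
}}

```text
t: 7.5
eef_pos: [537.4, -19.1, 69.1]
tcp_rot: [3.142, 0.0, 0.172]
ft_force: [-0.7, -0.5, -0.4]
opening: 0.774
grip_force: 0.0
```

Emit:
{"fn": "jog_arm", "kwargs": {
  "targets": [
    {"turn":[0,0,0],"slide":[0,0,-10],"claw":90},
    {"turn":[0,0,0],"slide":[0,0,-10],"claw":90},
    {"turn":[0,0,0],"slide":[0,0,-10],"claw":90},
    {"turn":[0,0,0],"slide":[0,0,0],"claw":40},
    {"turn":[0,0,0],"slide":[0,0,0],"claw":40}
  ]
}}

```text
t: 8.12
eef_pos: [537.5, -19.1, 39.1]
tcp_rot: [3.142, 0.0, 0.172]
ft_force: [0.3, -0.3, 0.5]
opening: 0.743
grip_force: 0.0
```

Emit:
{"fn": "jog_arm", "kwargs": {
  "targets": [
    {"turn":[0,0,0],"slide":[0,0,0],"claw":40},
    {"turn":[0,0,0],"slide":[0,0,0],"claw":30},
    {"turn":[0,0,0],"slide":[0,0,0],"claw":20},
    {"turn":[0,0,0],"slide":[0,0,0],"claw":10},
    {"turn":[0,0,0],"slide":[0,0,0],"claw":0}
  ]
}}

```text
t: 8.75
eef_pos: [537.4, -19.0, 39.3]
tcp_rot: [3.141, -0.0, 0.172]
ft_force: [-0.9, 0.5, 2.9]
opening: 0.463
grip_force: 30.0
```

Gripped at 44 mm. Lifting.

Emit:
{"fn": "jog_arm", "kwargs": {
  "targets": [
    {"turn":[0,0,0],"slide":[0,0,10],"claw":0},
    {"turn":[0,0,0],"slide":[0,0,12],"claw":0},
    {"turn":[0,0,0],"slide":[0,0,14],"claw":0},
    {"turn":[0,0,0],"slide":[0,0,14],"claw":0},
    {"turn":[0,0,0],"slide":[0,0,15],"claw":0}
  ]
}}

```text
t: 9.38
eef_pos: [537.4, -19.1, 105.3]
tcp_rot: [3.141, -0.0, 0.172]
ft_force: [-0.1, 0.1, -3.1]
opening: 0.46
grip_force: 30.0
```

Emit:
{"fn": "jog_arm", "kwargs": {
  "targets": [
    {"turn":[0,0,0],"slide":[0,-10,5],"claw":0},
    {"turn":[0,0,0],"slide":[-8,-30,0],"claw":0},
    {"turn":[0,0,0],"slide":[-8,-40,0],"claw":0},
    {"turn":[0,0,0],"slide":[-8,-40,0],"claw":0},
    {"turn":[0,0,0],"slide":[-8,-40,0],"claw":0}
  ]
}}

```text
t: 10.0
eef_pos: [504.8, -180.8, 109.1]
tcp_rot: [-3.142, 0.0, 0.172]
ft_force: [0.0, 0.3, -3.3]
opening: 0.459
grip_force: 30.0
```

Emit:
{"fn": "jog_arm", "kwargs": {
  "targets": [
    {"turn":[0,0,0],"slide":[-8,-40,0],"claw":0},
    {"turn":[0,0,0],"slide":[-8,-40,0],"claw":0},
    {"turn":[0,0,0],"slide":[-8,-33,0],"claw":0},
    {"turn":[0,0,0],"slide":[-3,-10,0],"claw":0},
    {"turn":[0,0,0],"slide":[0,0,0],"claw":0}
  ]
}}

```text
t: 10.62
eef_pos: [477.9, -302.3, 108.9]
tcp_rot: [-3.141, 0.0, 0.171]
ft_force: [-0.6, 1.1, -2.8]
opening: 0.462
grip_force: 30.0
```

Run:
```python
from h import *
c=read_camera("wrist"); s=state(); T=s["eef_pos"]; print(s["t"],T,s["opening"],s["grip_force"],s["ft_force"])
cv2.imwrite("pics/w4.png",c["frame"])
for z in(6,18): 
  for o in((0,0),): print(z,proj(c,(T[0],T[1],z)))
for r in look_for("dish","wrist")[:3]: print(r, atz(c,r["xy"],18)-T)
k=read_camera("top")
for q,z in(("dish",18),("collar",115)):
  for r in look_for(q,"top")[:3]: print(q,r,atz(k,r["xy"],z))
```

```text
10.675 [ 478.16512639 -301.5939018   108.99912123] 0.4660268892261868 29.99912828207016 [-0.40731156  0.85751541 -3.14872975]
6 [324.99419831 232.71064808]
18 [324.96436734 237.07242648]
{'xy': [329.3, 206.9], 'conf': 0.78} [ 22.25593279   0.77407633 -90.99912123]
{'xy': [355.4, 426.6], 'conf': 0.57} [-157.14202109  -53.05245981  -90.99912123]
dish {'xy': [516.6, 342.4], 'conf': 0.57} [ 285.04014883 -443.09594124   18.        ]
dish {'xy': [425.2, 248.6], 'conf': 0.55} [ 510.10192733 -241.64653897   18.        ]
```

View pics/w4.png

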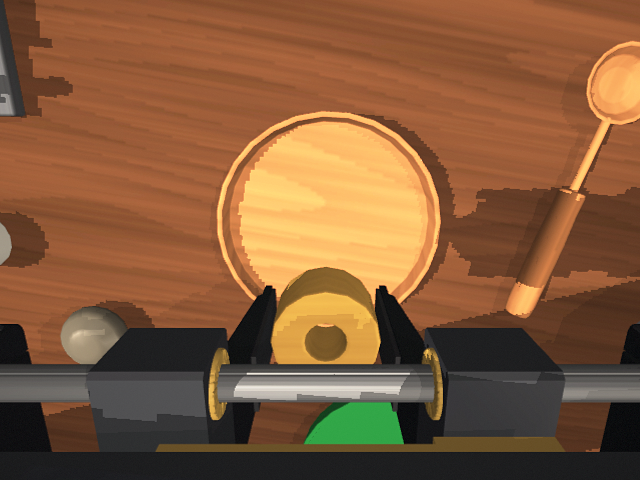

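The wrist view shows the dish rim from columns 217 to 440 with its top at row 112, so the centre is near (328,223), about 10 mm ahead in +x. The collar is held level above it. The pebble is at (95,335) and the green dish behind is clear.

Emit:
{"fn": "jog_arm", "kwargs": {
  "targets": [
    {"turn":[0,0,0],"slide":[5,0,-20],"claw":0},
    {"turn":[0,0,0],"slide":[5,-1,-25],"claw":0},
    {"turn":[0,0,0],"slide":[0,0,-25],"claw":0},
    {"turn":[0,0,0],"slide":[0,0,-25],"claw":0},
    {"turn":[0,0,0],"slide":[0,0,-15],"claw":0}
  ]
}}

```text
t: 11.5
eef_pos: [488.4, -302.3, -1.9]
tcp_rot: [-3.141, 0.001, 0.173]
ft_force: [-0.6, -0.3, -3.0]
opening: 0.46
grip_force: 30.0
```

Emit:
{"fn": "jog_arm", "kwargs": {
  "targets": [
    {"turn":[0,0,0],"slide":[0,0,-6],"claw":0},
    {"turn":[0,0,0],"slide":[0,0,-3],"claw":0},
    {"turn":[0,0,0],"slide":[0,0,-2],"claw":0},
    {"turn":[0,0,0],"slide":[0,0,0],"claw":0}
  ]
}}

```text
t: 12.0
eef_pos: [488.5, -303.2, -11.5]
tcp_rot: [3.141, -0.0, 0.172]
ft_force: [-0.1, 0.2, -2.6]
opening: 0.46
grip_force: 30.0
```

Emit:
{"fn": "jog_arm", "kwargs": {
  "targets": [
    {"turn":[0,0,0],"slide":[0,0,-2],"claw":0},
    {"turn":[0,0,0],"slide":[0,0,0],"claw":0}
  ]
}}

```text
t: 12.25
eef_pos: [488.4, -303.1, -13.8]
tcp_rot: [3.142, -0.0, 0.172]
ft_force: [-0.0, 0.5, -3.7]
opening: 0.463
grip_force: 30.0
```

Emit:
{"fn": "jog_arm", "kwargs": {
  "targets": [
    {"turn":[0,0,0],"slide":[0,0,-1],"claw":0},
    {"turn":[0,0,0],"slide":[0,0,0],"claw":0}
  ]
}}

```text
t: 12.5
eef_pos: [488.5, -303.1, -14.6]
tcp_rot: [3.141, -0.0, 0.172]
ft_force: [-0.7, 0.3, 0.9]
opening: 0.461
grip_force: 30.0
```

Collar has touched the floor. Opening.

Emit:
{"fn": "jog_arm", "kwargs": {
  "targets": [
    {"turn":[0,0,0],"slide":[0,0,0],"claw":50},
    {"turn":[0,0,0],"slide":[0,0,0],"claw":60},
    {"turn":[0,0,0],"slide":[0,0,0],"claw":80},
    {"turn":[0,0,0],"slide":[0,0,0],"claw":80},
    {"turn":[0,0,0],"slide":[0,0,0],"claw":80}
  ]
}}

```text
t: 13.12
eef_pos: [488.4, -303.1, -14.8]
tcp_rot: [3.141, -0.0, 0.172]
ft_force: [1.0, -0.2, 0.9]
opening: 0.795
grip_force: 0.0
```

Emit:
{"fn": "jog_arm", "kwargs": {
  "targets": [
    {"turn":[0,0,0],"slide":[0,0,10],"claw":80},
    {"turn":[0,0,0],"slide":[0,0,20],"claw":80},
    {"turn":[0,0,0],"slide":[0,0,30],"claw":80},
    {"turn":[0,0,0],"slide":[0,0,40],"claw":80},
    {"turn":[0,0,0],"slide":[0,0,40],"claw":80}
  ]
}}

```text
t: 13.75
eef_pos: [488.3, -302.9, 127.1]
tcp_rot: [3.141, -0.0, 0.172]
ft_force: [0.7, -0.2, 0.1]
opening: 0.796
grip_force: 0.0
```

Run:
```python
from h import *
c=read_camera("wrist"); s=state(); T=s["eef_pos"]; print(s["t"],T,s["opening"])
for r in look_for("dish","wrist")[:2]: print("dish",r, atz(c,r["xy"],18))
for r in look_for("collar","wrist")[:2]: print("collar",r, atz(c,r["xy"],25))
X,Y=np.array([.985,.171,0]),np.array([-.171,.985,0])
hsv=cv2.cvtColor(c["frame"],cv2.COLOR_BGR2HSV)
P=np.array([488.5,-303,0])
for z in(6,36):
  p=np.array([proj(c,P+[0,0,z]+22*(np.cos(a)*X+np.sin(a)*Y)) for a in np.linspace(0,6.28,60)]); print("collar exp",z,p.min(0),p.max(0))
```

```text
13.8 [ 489.96469304 -304.17321626  132.09425408] 0.7998771438062564
dish {'xy': [380.3, 422.0], 'conf': 0.87} [ 325.20177447 -380.41207283   18.        ]
dish {'xy': [324.1, 232.2], 'conf': 0.62} [ 487.20855279 -301.85362341   18.        ]
collar {'xy': [324.7, 242.2], 'conf': 0.79} [ 481.5002559  -303.32836442   25.        ]
collar exp 6 [297.98959553 199.35099208] [353.72368957 253.43861575]
collar exp 36 [295.35460539 207.18823757] [356.43899594 266.03920726]
```

The networks put the collar at (325,242), inside the dish at (324,232) and near the dish centre as expected. On to the plunger.

Emit:
{"fn": "jog_arm", "kwargs": {
  "targets": [
    {"turn":[0,0,0],"slide":[15,48,0],"claw":60},
    {"turn":[0,0,0],"slide":[15,50,0],"claw":60},
    {"turn":[0,0,0],"slide":[15,50,0],"claw":60},
    {"turn":[0,0,0],"slide":[15,50,0],"claw":60},
    {"turn":[0,0,0],"slide":[15,50,0],"claw":60}
  ]
}}

```text
t: 14.52
eef_pos: [563.2, -53.3, 124.3]
tcp_rot: [-3.141, 0.001, 0.172]
ft_force: [1.4, 0.4, -0.6]
opening: 0.599
grip_force: 0.0
```

Emit:
{"fn": "jog_arm", "kwargs": {
  "targets": [
    {"turn":[0,0,0],"slide":[15,44,-20],"claw":60},
    {"turn":[0,0,0],"slide":[0,0,-20],"claw":60},
    {"turn":[0,0,0],"slide":[0,0,0],"claw":60},
    {"turn":[0,0,0],"slide":[0,0,0],"claw":60}
  ]
}}

```text
t: 15.02
eef_pos: [578.4, -11.5, 85.4]
tcp_rot: [3.142, 0.0, 0.171]
ft_force: [0.9, -0.0, -0.3]
opening: 0.599
grip_force: 0.0
```

Run:
```python
from h import *
c=read_camera("wrist"); s=state(); T=s["eef_pos"]; print(s["t"],T,np.degrees(s["tcp_rot"]),s["opening"])
for q,z in(("plunger_grip",75),("fixture",12)):
  for r in look_for(q,"wrist")[:2]: print(q,r, atz(c,r["xy"],z)-T)
cv2.imwrite("pics/w5.png",c["frame"]); print(proj(c,(T[0],T[1],83)))
```

```text
15.075 [578.51729671 -11.63148434  85.67621841] [ 1.79985938e+02 -2.68438759e-02  9.80760780e+00] 0.5981522333710995
plunger_grip {'xy': [330.2, 284.7], 'conf': 0.78} [ -3.17522717  -2.73405341 -10.67621841]
fixture {'xy': [326.1, 137.8], 'conf': 0.62} [ 69.09293645  12.08560736 -73.67621841]
[326.22245383 284.12122452]
```

View pics/w5.png

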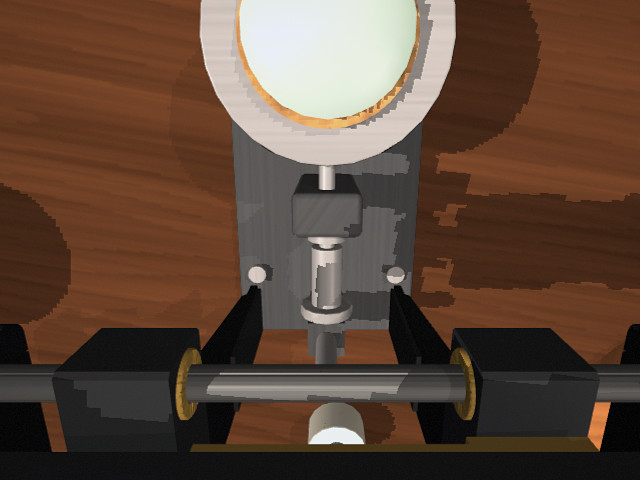

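The sleeve is at (326,276), centred between the fingers (midline 326), with the flange front near row 302. The pads would clear the flange by about 1 mm, so I go 1.5 mm forward and descend.

Emit:
{"fn": "jog_arm", "kwargs": {
  "targets": [
    {"turn":[0,0,0],"slide":[1.5,0,-20],"claw":60},
    {"turn":[0,0,0],"slide":[0,0,-20],"claw":60},
    {"turn":[0,0,0],"slide":[0,0,-15],"claw":60},
    {"turn":[0,0,0],"slide":[0,0,0],"claw":60}
  ]
}}

```text
t: 15.68
eef_pos: [579.5, -11.2, 29.6]
tcp_rot: [-3.141, 0.001, 0.172]
ft_force: [0.8, 0.6, 0.2]
opening: 0.599
grip_force: 0.0
```

Emit:
{"fn": "jog_arm", "kwargs": {
  "targets": [
    {"turn":[0,0,0],"slide":[0,0,0],"claw":25},
    {"turn":[0,0,0],"slide":[0,0,0],"claw":0},
    {"turn":[0,0,0],"slide":[0,0,0],"claw":0},
    {"turn":[0,0,0],"slide":[0,0,0],"claw":0},
    {"turn":[0,0,0],"slide":[0,0,0],"claw":0}
  ]
}}

```text
t: 16.3
eef_pos: [580.1, -11.7, 30.3]
tcp_rot: [3.14, -0.0, 0.172]
ft_force: [-0.2, -2.7, 0.9]
opening: 0.16
grip_force: 30.0
```

Emit:
{"fn": "jog_arm", "kwargs": {
  "targets": [
    {"turn":[0,0,0],"slide":[0,0,0],"claw":0},
    {"turn":[0,0,0],"slide":[0,0,0],"claw":0},
    {"turn":[0,0,0],"slide":[0,0,0],"claw":0}
  ]
}}

```text
t: 16.68
eef_pos: [580.1, -11.7, 30.3]
tcp_rot: [3.141, -0.0, 0.172]
ft_force: [0.4, -5.1, 0.2]
opening: 0.156
grip_force: 30.0
```

Gripped on the sleeve. Pulling.

Emit:
{"fn": "jog_arm", "kwargs": {
  "targets": [
    {"turn":[0,0,0],"slide":[-3,-0.5,0],"claw":0},
    {"turn":[0,0,0],"slide":[-3,-0.5,0],"claw":0},
    {"turn":[0,0,0],"slide":[-3,-0.5,0],"claw":0},
    {"turn":[0,0,0],"slide":[-3,-0.5,0],"claw":0},
    {"turn":[0,0,0],"slide":[0,0,0],"claw":0}
  ]
}}

```text
t: 17.3
eef_pos: [570.1, -13.4, 30.4]
tcp_rot: [3.14, -0.005, 0.172]
ft_force: [9.4, -1.3, -6.5]
opening: 0.16
grip_force: 30.0
```

Emit:
{"fn": "jog_arm", "kwargs": {
  "targets": [
    {"turn":[0,0,0],"slide":[-2,-0.4,0],"claw":0},
    {"turn":[0,0,0],"slide":[-1.5,-0.3,0],"claw":0},
    {"turn":[0,0,0],"slide":[0,0,0],"claw":0}
  ]
}}

```text
t: 17.68
eef_pos: [567.0, -14.0, 30.4]
tcp_rot: [3.14, -0.005, 0.172]
ft_force: [11.4, 0.1, -6.9]
opening: 0.164
grip_force: 30.0
```

Emit:
{"fn": "jog_arm", "kwargs": {
  "targets": [
    {"turn":[0,0,0],"slide":[-1.5,-0.2,0],"claw":0},
    {"turn":[0,0,0],"slide":[-1,-0.2,0],"claw":0},
    {"turn":[0,0,0],"slide":[0,0,0],"claw":0},
    {"turn":[0,0,0],"slide":[0,0,0],"claw":0}
  ]
}}

```text
t: 18.18
eef_pos: [564.7, -14.4, 30.4]
tcp_rot: [3.14, -0.006, 0.172]
ft_force: [11.9, 0.4, -7.5]
opening: 0.16
grip_force: 30.0
```

Emit:
{"fn": "jog_arm", "kwargs": {
  "targets": [
    {"turn":[0,0,0],"slide":[-1,-0.2,0],"claw":0},
    {"turn":[0,0,0],"slide":[0,0,0],"claw":0},
    {"turn":[0,0,0],"slide":[0,0,0],"claw":0}
  ]
}}

```text
t: 18.55
eef_pos: [564.5, -14.4, 30.5]
tcp_rot: [3.14, -0.007, 0.172]
ft_force: [15.5, 2.7, -10.5]
opening: 0.162
grip_force: 30.0
```

The force jumped and the travel is about 15.8 mm, so the plunger is at its stop. Quick check on the collar, then hand in.

Run:
```python
from h import *
c=read_camera("top")
for q,z in(("collar",36),("dish",18)):
  for r in look_for(q,"top")[:3]: print(q,r, atz(c,r["xy"],z))
s=state(); print(s["eef_pos"],s["ft_force"],s["grip_force"])
print(job_done())
```

```text
dish {'xy': [455.2, 261.2], 'conf': 0.73} [ 478.32811764 -311.70825061   18.        ]
dish {'xy': [498.5, 346.0], 'conf': 0.7} [ 277.37076865 -400.65124707   18.        ]
[564.4380879 -14.4389034  30.4448592] [15.41173404  1.46218131 -9.35010122] 29.99477058649063
the job is handed in; nothing more can be done
None
```

The collar was set down and released in the wooden dish. The job was handed in with the plunger held about 15.8 mm back against its stop. A wrist view right after release showed the collar in the dish, but the final top-camera check found the dish and missed the collar. No verdict came back.

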